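# Pack the repair kit into the foam tray

## Task

Pack the repair kit into the foam inserts of the black kit tray: lay the long chip flat in the narrow well in the floor of the large pocket, then the larger green board flat in that pocket over the chip, as its cover; stand the slim capacitor in the round hole, and set the finned heat sink, fins up, in the small rectangular pocket, everything resting on its pocket's floor. Leave the look-alikes, the smaller board, the thick capacitor and the block battery, undisturbed where they are.

Things in the scene. Friction and masses are not known exactly. Their poses are not given: they have to be found in the camera images.
- insert_board: Grey foam insert 99x92x30 mm (x,y,z), one of three end to end, in any order, in a fixed black tray (330x110 mm, rim 34 mm high), all fixed, same yaw. Origin: centre of its underside, 3 mm above the worktop; top at z=30. Large pocket 60x72, floor z=24; in it the chip's well 27x60, floor z=15. Finger notches on both x sides of the pocket: 34 wide (y), 16 long, floor z=24. All centred.
- insert_cap: Grey foam insert 99x92x30 mm (x,y,z), one of three end to end, in any order, in a fixed black tray (330x110 mm, rim 34 mm high), all fixed, same yaw. Origin: centre of its underside, 3 mm above the worktop; top at z=30. Only a round hole in its centre, 35 mm in diameter, floor at z=6 (24 mm deep).
- insert_sink: Grey foam insert 99x92x30 mm (x,y,z), one of three end to end, in any order, in a fixed black tray (330x110 mm, rim 34 mm high), all fixed, same yaw. Origin: centre of its underside, 3 mm above the worktop; top at z=30. Small pocket 35x52 (x,y), centred, floor z=16. Finger notches on both x sides: 34 wide (y), 16 long, floor z=22.
- chip: Long black 40-pin chip lying flat on its pins: 17 mm (x) x 50 mm (y) x 7 mm high, about 12 g. Origin: centre of its underside. Grasp across its x.
- board: The larger of the two green populated circuit boards: 50 mm (x) x 62 mm (y), lying flat, with parts standing up to 19 mm high on it; the solid part is the plate, z = 0 to 4 mm, so take it by its edges, across its x. Origin: centre of its underside. About 35 g.
- capacitor: The slimmer of the two standing dark blue capacitors: round, 25 mm in diameter, 44 mm high, about 45 g. Origin: centre of its underside, z up along its axis.
- heat_sink: Black finned heat sink lying on its base, fins up: 25 mm (x, along the fins) x 42 mm (y, across the fins) x 20 mm high, about 60 g. Origin: centre of its underside. It can be grasped across x or y.
- small_board: Look-alike, to be left: the smaller green circuit board, 36 mm (x) x 50 mm (y), parts up to 16 mm high. Origin: centre of its underside.
- thick_capacitor: Look-alike, to be left: the thicker standing dark blue capacitor, 40 mm in diameter, 53 mm high with the two screw terminals on its top. Origin: centre of its underside.
- block_battery: Look-alike, to be left: 9 V block battery lying flat, black and tan, smooth, 49 mm (x) x 27 mm (y) x 18 mm high. Origin: centre of its underside.
Mind the look-alikes: they are no part of the job. Leave any purple look-alike of the capacitor alone.

How it is judged:
By the outcome, as a careful person would: the job done as asked, in the order asked, and still so for the second after the job is handed in, with the robot touching nothing.
It also fails if it takes over 106 s, if anything falls off the work surface, if the arm or the gripper's body presses on something with over 40 N, if the wrist force passes 120 N, or if a joint passes its speed limit or range.

## Robot

A 7-joint arm with a two-finger parallel gripper is mounted at the origin on a cart in front of the work surface, level with it; the furniture and walls round the work are solid. World frame = base frame: x ahead of the robot, y to its left, z up, the work surface at z = 0. Lengths are in m, angles in rad, forces in N, time in s.
With the tool pointing down it reaches from about 0.425 to 0.825 m from the base axis. Payload 3.6 kg.
Tool frame: the origin (TCP) lies at the very end of the fingers, on their centre line; the grasp point (between the pads) lies 19 mm behind it (manip.grip_point_offset is the distance from the TCP to the grasp point, in m); z points along the fingers, y is the line along which they close (so a half turn about z gives the same grasp; the last joint's range is limited). The gripper opens to 85 mm and grips with 20 to 120 N. Pads are 22 mm wide; open, the fingers measure 114 mm over their backs; the gripper's body (76 mm by 85 mm) begins 54 mm behind the grasp point. The pads swing forward as they close: fully open they stand 13 mm farther back than shut.
Start: joints at [-0.026, 0.615, -0.013, 1.423, 0.008, 1.103, -0.04], TCP at [0.65, 0, 0.194] pointing down, gripper open.
Joint ranges: [-3.12, 3.12], [-0.3, 2.06], [-1.34, 1.32], [0.26, 2.42], [-1.36, 4.5], [0.01, 1.98], [-2.84, 2.84]. Speed limits (rad/s): [2.79, 2.79, 3.14, 3.14, 3.14, 3.14, 3.14].

## Interface

Orientations are given as a 3x3 rotation matrix whose columns are the frame's x, y, z axes.
In Python, from station import manip, eyes, finish_job gives the robot as it stands.
- The arm moves only by the shell command python3 -m pendant 'ROWS' [OPENING]. ROWS is JSON, a list of rows, each a list of 6 numbers: the shift along the tool's x, y, z in m, then the turn, a rotation vector about the tool's x, y, z in rad. A call has 1 to 20 rows; each row shifts and turns the commanded pose from where the row before left it, along the tool's axes as they then stand; what a row does not reach is not made up. A row lasts 1/8 s, in which the tool goes at most 62.5 mm and 10.7 degrees, less where a joint would pass 70% of its speed; a pose out of reach is approached as far as the arm can. A call with a gripper value outside its range is refused whole. OPENING is the closure, from -1 (fully open) to 1 (shut), so that 0 is half open, set as the call begins (- or left out, the last holds). The fingers move at their own pace and stop on an object; the grip force is fixed at half the most. Time passes only in rows, so rows that do not move let the fingers close. It gives the time, the measured TCP pose, the force, the opening and the grip force at its end, in the units of the state.
- manip.observe(): the state, without advancing time (a new reading comes with each control period).
- eyes.grab_frame(name): name is "scene" or "side" or "wrist"; returns the picture (420x560x3 uint8, red, green, blue); there is no depth.
- eyes.get_calibration(name): a dict with "mtx" (3x3 intrinsics, pixels), "D" ([k1, k2, p1, p2, k3] as OpenCV has them; the pictures are not rectified), "view" (4x4, takes a point from world to camera coordinates). Camera axes: x right, y down, z forward; pixel columns grow to the right and rows downward; lengths in m; the calibration is good to about 2 mm. A picture is of the moment at which its call begins: read the wrist's pose just before it. get_calibration takes no time and is no camera call; for the wrist camera it gives the pose at the moment of the call.
- finish_job(): hands the job in; it is judged then, once.
The state is a dict: "time_s": time; "joint_pos": joint angles; "qd": joint speeds; "tau": joint torques, N m; "tcp_pos": TCP position; "ee_rot": TCP orientation; "ft_force": force on the tool from outside, world axes, zero at the start; "ft_torque": the same for the moment, N m; "grip_width": finger opening in m; "gripper_force": force on a finger pad.
Only numpy, scipy, OpenCV 4.12 (cv2) and the standard library are available. Lean on these libraries where they do the work, as an engineer would, in place of code of your own. Each camera call takes 0.05 s, during which the arm holds its last target. There are 200 camera calls.

## Working session

There is one attempt and no reset: what is moved stays moved. The work goes in short steps, Python scripts to look and compute and a shell command to move; the robot and the scene stay as the last step left them, time stands still between calls to the robot, and variables do not carry over. Pictures are saved under pics/ and viewed, at most 14 in all, crops included, and the job is handed in when it is done.

```bash
ls; mkdir -p pics
cat > h.py <<'E'
import numpy as np, cv2
from station import manip, eyes, finish_job
def cal(n):
    c=eyes.get_calibration(n); return np.array(c["mtx"],float),np.array(c["D"],float),np.array(c["view"],float)
def ray(c,uv):
    K,D,V=c; p=cv2.undistortPoints(np.array(uv,float).reshape(-1,1,2),K,D).reshape(-1,2)
    d=np.c_[p,np.ones(len(p))]@V[:3,:3]; o=-V[:3,:3].T@V[:3,3]; return o,d
def onz(c,uv,z):
    o,d=ray(c,uv); return o+d*((z-o[2])/d[:,2])[:,None]
def proj(c,P):
    K,D,V=c; return cv2.projectPoints(np.array(P,float).reshape(-1,1,3),cv2.Rodrigues(V[:3,:3])[0],V[:3,3],K,D)[0].reshape(-1,2)
def snap(n,f):
    c=cal(n); im=eyes.grab_frame(n); cv2.imwrite(f"pics/{f}.png",im[:,:,::-1]); np.savez(f"pics/{f}.npz",im=im,K=c[0],D=c[1],V=c[2]); return c,im
def load(f):
    z=np.load(f"pics/{f}.npz"); return (z["K"],z["D"],z["V"]),z["im"]
E
python3 - <<'E'
from h import *
np.set_printoptions(precision=3,suppress=True)
for n in ["scene","side","wrist"]:
    c,im=snap(n,n+"0"); print(n,-c[2][:3,:3].T@c[2][:3,3],c[0][0,0], c[1])
s=manip.observe(); print(s["ee_rot"],s["tcp_pos"],s["grip_width"],manip.grip_point_offset)
E
```

```text
pics
scene [-0.083  0.77   0.497] 455.1990267305786 [0.053 0.    0.    0.    0.   ]
side [-0.703  0.827  0.779] 544.7173958528115 [-0.191  0.     0.     0.     0.   ]
wrist [0.65  0.077 0.373] 325.5119326353222 [-0.056  0.     0.     0.     0.   ]
[[-0.     1.    -0.002]
 [ 1.     0.    -0.   ]
 [-0.    -0.002 -1.   ]] [ 0.649 -0.     0.193] 0.0856088265756061 0.0187
```

View pics/scene0.png

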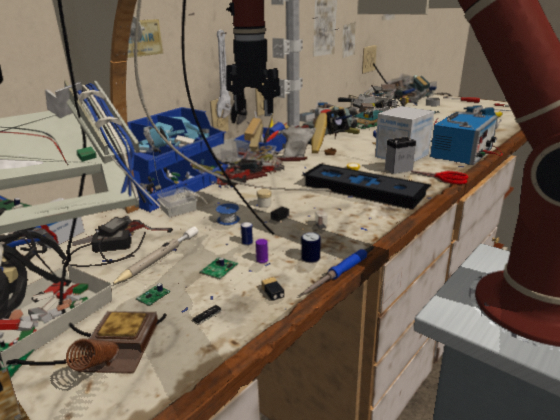

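View pics/wrist0.png

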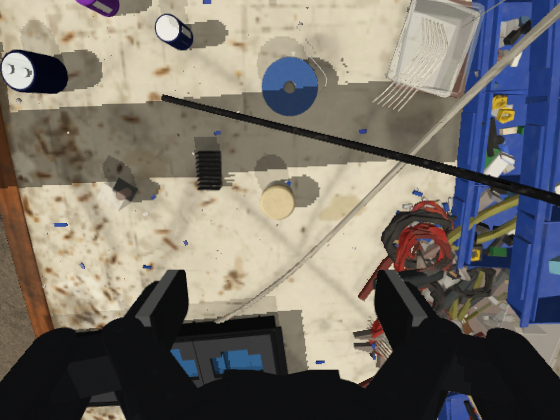

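Wrist: heat sink at (208,169), slim capacitor at (174,32), tray at the bottom (around 240,350). Scene: chip (207,314), large board (219,268), small board (153,294), slim capacitor (247,233), heat sink (280,214), tray (365,185).

Run:
```python
from h import *
np.set_printoptions(precision=3,suppress=True)
c,im=load("scene0")
print(onz(c,[(207,314),(219,268),(153,294),(247,243),(262,261),(311,260),(272,292),(280,217)],0.005))
print("tray corners",onz(c,[(305,171),(335,166),(429,184),(412,203)],0.034))
c,im=load("wrist0"); print(onz(c,[(208,185),(185,45)],0.0)); print(onz(c,[(208,152),(208,189)],0.02))
```

```text
[[0.421 0.376 0.005]
 [0.511 0.265 0.005]
 [0.542 0.399 0.005]
 [0.536 0.158 0.005]
 [0.461 0.193 0.005]
 [0.385 0.128 0.005]
 [0.376 0.26  0.005]
 [0.561 0.017 0.005]]
tray corners [[ 0.656 -0.21   0.034]
 [ 0.611 -0.295  0.034]
 [ 0.339 -0.326  0.034]
 [ 0.321 -0.19   0.034]]
[[ 0.563 -0.009  0.   ]
 [ 0.548  0.142  0.   ]]
[[ 0.57   0.032  0.02 ]
 [ 0.567 -0.009  0.02 ]]
```

View pics/side0.png

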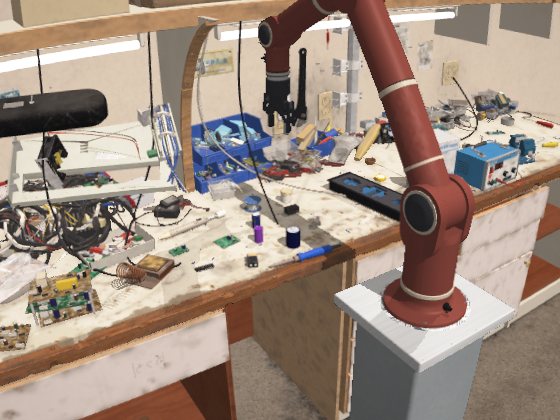

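Run:
```python
from h import *
np.set_printoptions(precision=3,suppress=True)
def tri(*obs):
    A=np.zeros((3,3));b=np.zeros(3);R=[]
    for n,uv in obs:
        o,d=ray(load(n)[0],[uv]);d=d[0]/np.linalg.norm(d[0]);M=np.eye(3)-np.outer(d,d);A+=M;b+=M@o;R.append((o,M))
    p=np.linalg.solve(A,b);return p,[np.linalg.norm(M@(p-o)) for o,M in R]
print(tri(("scene0",(272,235)),("side0",(278,222)),("wrist0",(165,97))))
print(tri(("scene0",(272,235)),("side0",(278,222))))
# cable line: intersect scene/wrist rays with plane of side cable
cs=load("side0")[0]
o,d=ray(cs,[(278,222),(262,180),(250,130)]); 
n=np.cross(d[0],d[1]);
cw=load("wrist0")[0]
for uv in [(165,97),(360,144),(540,197)]:
    ow,dw=ray(cw,[uv]);dw=dw[0];print(uv,ow+dw*(np.dot(n,o-ow)/np.dot(n,dw)))
```

```text
(array([0.523, 0.09 , 0.004]), [np.float64(0.004254960955147953), np.float64(0.004311832194433896), np.float64(0.00017068945157740534)])
(array([0.526, 0.087, 0.002]), [np.float64(0.004245530739815752), np.float64(0.00424553073981559)])
(165, 97) [0.527 0.089 0.016]
(360, 144) [0.71  0.051 0.118]
(540, 197) [0.824 0.022 0.167]
```

The black cable runs from (0.525,0.09,0) up to (0.82,0.02,0.17), so I stay above it at x<0.68.

```bash
python3 -m pendant '[[0.02,-0.04,0,0,0,0],[0.03,-0.04,0,0,0,0],[0.04,-0.04,0,0,0,0],[0.04,-0.03,0,0,0,0],[0.045,-0.03,0,0,0,0],[0.045,-0.02,0,0,0,0],[0.04,0,0,0,0,0],[0.02,0,0,0,0,0],[0,0,0,0,0,0],[0,0,0,0,0,0]]' -1
python3 -c "
from h import *
snap('wrist','w1')"
```

```text
time_s: 1.4
tcp_pos: [0.4506, 0.2775, 0.1933]
ee_rot: [[0.003, 1.0, -0.0], [1.0, -0.003, -0.002], [-0.002, -0.0, -1.0]]
ft_force: [0.0, -0.8, 0.0]
grip_width: 0.0856
gripper_force: 0.0
```

View pics/w1.png

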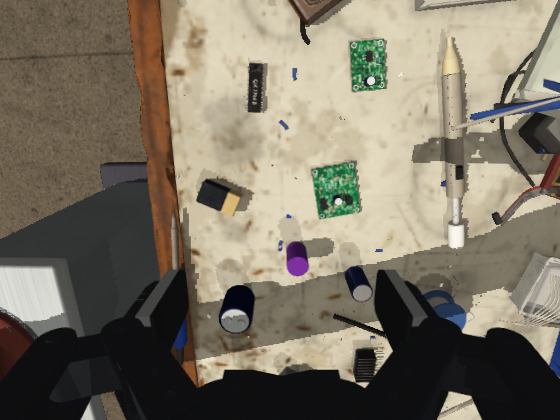

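Chip at (255,87), large board (336,190), small board (368,65), slim capacitor (358,283), purple (297,259), heat sink (365,363) – all in one view. I measure chip and board.

```bash
cat >> h.py <<'E'
def rect(c,mask,roi,z,off=(0,0)):
    x0,y0,x1,y1=roi; m=np.zeros(mask.shape[:2],np.uint8); m[y0:y1,x0:x1]=mask[y0:y1,x0:x1]
    m=cv2.morphologyEx(m,cv2.MORPH_CLOSE,np.ones((5,5),np.uint8))
    q=max(cv2.findContours(m,cv2.RETR_EXTERNAL,cv2.CHAIN_APPROX_NONE)[0],key=cv2.contourArea)
    P=onz(c,q.reshape(-1,2).astype(float),z)[:,:2]
    r=cv2.minAreaRect((P*1000).astype(np.float32)); b=cv2.boxPoints(r)
    e=[b[1]-b[0],b[2]-b[1]]; e=max(e,key=np.linalg.norm); a=np.degrees(np.arctan2(e[1],e[0]))%180
    return np.round(r[0],1),np.round(sorted(r[1]),1),"long axis deg from +x: %.1f"%a
E
python3 - <<'E'
from h import *
c,im=load("w1"); i=im.astype(int)
dark=(i.max(2)<75).astype(np.uint8)
g=((i[:,:,1]>i[:,:,0]+15)&(i[:,:,1]>i[:,:,2]+8)).astype(np.uint8)
print("chip",rect(c,dark,(235,50,280,125),.005))
print("board",rect(c,g,(300,150,372,228),.004))
print("small",rect(c,g,(340,30,395,100),.004))
hs=rect(c,dark,(345,340,380,390),.02);print("sink",hs)
K,D,V=c; tc=manip.observe(); 
b=((i[:,:,2]>i[:,:,0]+10)&(i.max(2)<120)).astype(np.uint8)
print(onz(c,[(352,270),(364,293)],0.0),onz(c,[(364,293)],.044))
E
```

```text
chip (array([423. , 375.7]), array([14.4, 49.1]), 'long axis deg from +x: 86.5')
board (array([514.5, 261.8]), array([50.1, 62. ]), 'long axis deg from +x: 100.5')
small (array([542.3, 398.5]), array([36.2, 49.8]), 'long axis deg from +x: 95.8')
sink (array([562. ,  12.5]), array([48.4, 74.6]), 'long axis deg from +x: 93.9')
[[0.54127986 0.15612892 0.        ]
 [0.55952655 0.12206192 0.        ]] [[0.5467506  0.14950019 0.044     ]]
```

```bash
python3 -m pendant '[[0.03,-0.01,0,0,0,0.061],[0.04,-0.013,0.02,0,0,0],[0.028,-0.011,0.03,0,0,0],[0,0,0.04,0,0,0],[0,0,0.04,0,0,0],[0,0,0.03,0,0,0],[0,0,0.014,0,0,0],[0,0,0,0,0,0],[0,0,0,0,0,0]]' -1
```

```text
time_s: 2.58
tcp_pos: [0.4213, 0.3798, 0.0209]
ee_rot: [[0.062, 0.998, 0.002], [0.998, -0.062, 0.002], [0.002, 0.002, -1.0]]
ft_force: [-1.2, -0.2, -0.7]
grip_width: 0.0853
gripper_force: 0.0
```

```bash
python3 -m pendant '[[-0.004,0.002,0.008,0,0,0],[0,0,0.009,0,0,0],[0,0,0,0,0,0],[0,0,0,0,0,0]]' -1; python3 -m pendant '[[0,0,0,0,0,0],[0,0,0,0,0,0],[0,0,0,0,0,0],[0,0,0,0,0,0],[0,0,0,0,0,0],[0,0,0,0,0,0],[0,0,0,0,0,0],[0,0,0,0,0,0]]' 1
```

```text
time_s: 3.08
tcp_pos: [0.4218, 0.3754, 0.0026]
ee_rot: [[0.061, 0.998, -0.0], [0.998, -0.061, 0.0], [0.0, -0.0, -1.0]]
ft_force: [0.6, 0.9, 0.3]
grip_width: 0.0849
gripper_force: 0.0
time_s: 4.08
tcp_pos: [0.4219, 0.3752, 0.0026]
ee_rot: [[0.061, 0.998, -0.0], [0.998, -0.061, 0.0], [0.0, -0.0, -1.0]]
ft_force: [0.5, 0.5, 0.7]
grip_width: -0.0001
gripper_force: 0.0
```

```bash
python3 -c "
from h import *
snap('wrist','w2')"
```

```text
(no output)
```

View pics/w2.png

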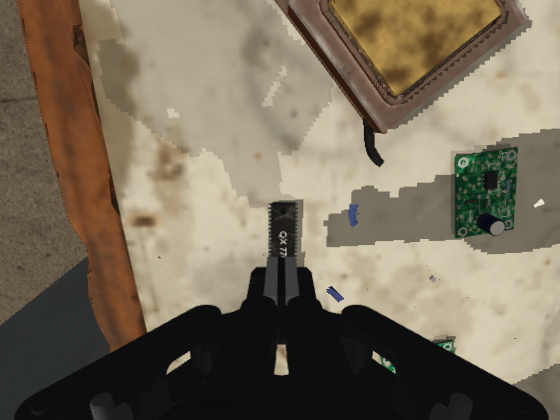

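The wrist view shows the closed fingertips at (282,262) in line with the chip (end at (285,203)); let me see where the chip really lies.

Run:
```python
from h import *
np.set_printoptions(precision=3,suppress=True)
c,im=load("w2")
print(onz(c,[(271,203),(299,203),(270,255),(299,255)],.004), proj(c,[manip.observe()["tcp_pos"]]))
s,im=snap("scene","s2"); cv2.imwrite("pics/s2c.png",cv2.resize(im[200:360,120:300,::-1],None,fx=4,fy=3.7))
```

```text
[[0.418 0.401 0.004]
 [0.434 0.4   0.004]
 [0.415 0.368 0.004]
 [0.432 0.367 0.004]] [[280.769 242.679]]
```

View pics/s2c.png

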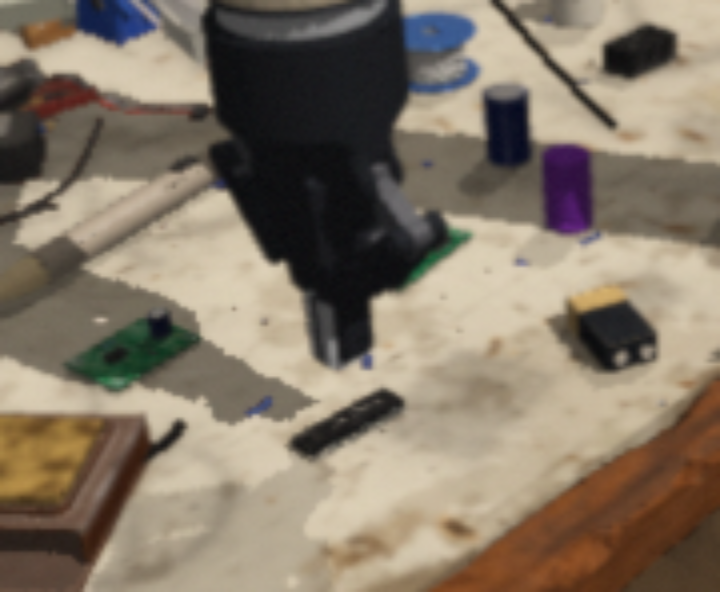

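The fingertips (scene about (205,296)) are clearly above the chip although TCP reads z=0.003. Triangulating the tip.

Run:
```python
from h import *
np.set_printoptions(precision=4,suppress=True)
def tri(*obs):
    A=np.zeros((3,3));b=np.zeros(3);R=[]
    for n,uv in obs:
        o,d=ray(load(n)[0],[uv]);d=d[0]/np.linalg.norm(d[0]);M=np.eye(3)-np.outer(d,d);A+=M;b+=M@o;R.append((o,M))
    p=np.linalg.solve(A,b);return p,[np.linalg.norm(M@(p-o)) for o,M in R]
snap("side","sd2")
print(tri(("scene0",(205,297)),("w2",(282,262))))
print(proj(load("scene0")[0],[(.422,.375,0),(.422,.375,.03)]), proj(load("sd2")[0],[(.422,.375,0),(.422,.375,.03)]))
c,im=load("sd2"); cv2.imwrite("pics/sd2c.png",cv2.resize(im[210:290,160:270,::-1],None,fx=7,fy=7))
s=manip.observe(); print(s["tcp_pos"],s["joint_pos"],-load("w2")[0][2][:3,:3].T@load("w2")[0][2][:3,3])
```

```text
(array([0.4223, 0.3783, 0.0391]), [np.float64(0.0020950465743586988), np.float64(0.0020950465743587734)])
[[207.5896 315.8253]
 [206.08   301.4063]] [[205.3007 268.986 ]
 [204.3112 259.2918]]
[0.4219 0.3752 0.0026] [-0.7374  0.7362 -0.0445  1.8537  0.0569  0.5528 -0.8798] [0.4268 0.452  0.1827]
```

View pics/sd2c.png

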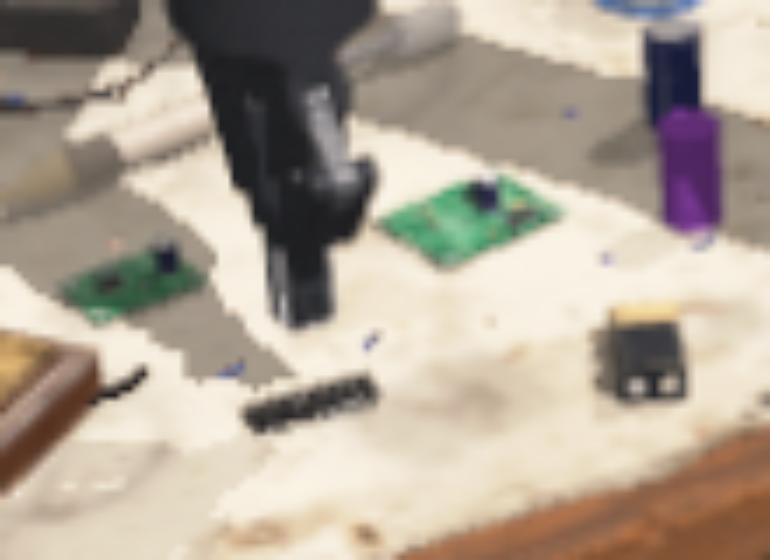

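Tips are really ~36 mm above the reported TCP (two views agree: z≈0.039). I treat this as a constant tool-length bias and go deeper.

```bash
python3 -m pendant '[[0,0,0,0,0,0],[0,0,0,0,0,0],[0,0,0,0,0,0],[0.002,0.001,0.01,0,0,0],[0,0,0.015,0,0,0],[0,0,0.009,0,0,0],[0,0,0,0,0,0],[0,0,0,0,0,0]]' 0; python3 -m pendant '[[0,0,0,0,0,0],[0,0,0,0,0,0],[0,0,0,0,0,0],[0,0,0,0,0,0]]' 1;python3 -c "
from h import *
snap('wrist','w3')"
```

```text
time_s: 5.22
tcp_pos: [0.4231, 0.3772, -0.0314]
ee_rot: [[0.061, 0.998, 0.0], [0.998, -0.061, 0.0], [0.0, 0.0, -1.0]]
ft_force: [-0.2, -0.4, 0.3]
grip_width: 0.0428
gripper_force: 0.0
time_s: 5.72
tcp_pos: [0.4239, 0.3777, -0.0305]
ee_rot: [[0.061, 0.998, 0.002], [0.998, -0.061, 0.001], [0.001, 0.002, -1.0]]
ft_force: [1.4, -1.0, 5.6]
grip_width: 0.0002
gripper_force: 2.9
```

View pics/w3.png

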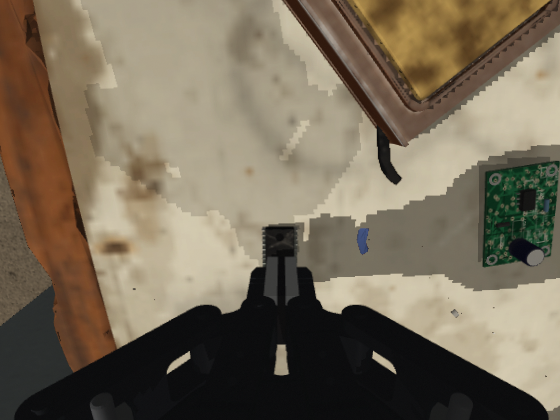

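Closed tips now rest on top of the chip (5.6 N at TCP −0.0305), so tip = TCP + 37.5 mm. Open, 5 mm lower, close.

```bash
python3 -m pendant '[[0,0,0,0,0,0],[0,0,0,0,0,0],[0,0,0,0,0,0],[0,0,0.004,0,0,0],[0,0,0,0,0,0]]' 0; python3 -m pendant '[[0,0,0,0,0,0],[0,0,0,0,0,0],[0,0,0,0,0,0],[0,0,0,0,0,0]]' 1;python3 - <<'E'
from h import *
print(onz(load('w3')[0],[(268,262),(296,262)],.007))
E
```

```text
time_s: 6.4
tcp_pos: [0.4224, 0.3767, -0.0361]
ee_rot: [[0.061, 0.998, -0.001], [0.998, -0.061, -0.001], [-0.001, -0.001, -1.0]]
ft_force: [-0.6, -0.5, 0.3]
grip_width: 0.0426
gripper_force: 0.0
time_s: 6.9
tcp_pos: [0.4231, 0.3773, -0.0352]
ee_rot: [[0.061, 0.998, 0.0], [0.998, -0.061, 0.0], [0.0, 0.0, -1.0]]
ft_force: [-1.2, -0.1, 0.9]
grip_width: 0.0132
gripper_force: 58.8
[[0.41809598 0.38387843 0.007     ]
 [0.43162947 0.38304942 0.007     ]]
```

Gripped (13 mm, 59 N). Check what stands behind the tray before going there.

```bash
python3 - <<'E'
from h import *
print(onz(load('scene0')[0],[(388,165),(411,172),(450,178),(437,155)],0.0).round(3))
E
python3 -m pendant '[[0,0,-0.02,0,0,0],[0,0,-0.05,0,0,0],[0,0,-0.055,0,0,0],[0,0,-0.055,0,0,0],[-0.02,0,-0.05,0,0,0],[-0.04,0.005,0,0,0,0],[-0.045,0.005,0,0,0,0],[-0.05,0.005,0,0,0,0],[-0.05,0.005,0,0,0,0],[-0.05,0.005,0,0,0,0],[-0.05,0.005,0,0,0,0],[-0.05,0.005,0,0,0,0],[-0.05,0.005,0,0,0,0],[-0.05,0.005,0,0,0,0],[-0.05,0.005,0,0,0,0],[-0.04,0.005,0,0,0,0],[-0.02,0,0,0,0,0],[0,0,0,0,0,0],[0,0,0,0,0,0]]' 1
```

```text
[[ 0.534 -0.479  0.   ]
 [ 0.451 -0.464  0.   ]
 [ 0.341 -0.485  0.   ]
 [ 0.453 -0.658  0.   ]]
time_s: 9.28
tcp_pos: [0.4435, -0.1886, 0.1944]
ee_rot: [[0.059, 0.998, -0.001], [0.998, -0.059, 0.001], [0.001, -0.001, -1.0]]
ft_force: [0.4, 0.5, -0.3]
grip_width: 0.0136
gripper_force: 58.7
```

```bash
python3 -m pendant '[[-0.03,0.01,0,0,0,0],[-0.035,0.01,0,0,0,0],[-0.015,0.005,0,0,0,0],[0,0,0,0,0,0],[0,0,0,0,0,0]]' 1; python3 -c "
from h import *
snap('wrist','w4')"
```

```text
time_s: 9.9
tcp_pos: [0.4636, -0.2692, 0.1944]
ee_rot: [[0.058, 0.998, -0.001], [0.998, -0.058, 0.002], [0.002, -0.001, -1.0]]
ft_force: [0.1, 0.9, -0.4]
grip_width: 0.0133
gripper_force: 58.7
```

View pics/w4.png

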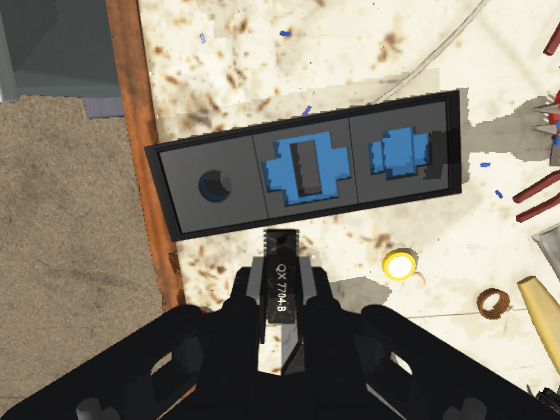

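Wrist: tray with round hole at (215,186), large pocket centred (307,168) with well (303,166), small pocket (400,152); chip in hand centred about (281,275).

```bash
cat >> h.py <<'E'
def ang(d): return np.degrees(np.arctan2(d[1],d[0]))
E
python3 - <<'E'
from h import *
c,im=load("w4"); i=im.astype(int)
blue=((i[:,:,2]>i[:,:,0]+35)).astype(np.uint8)
print("board pocket",rect(c,blue,(258,120,355,215),.024))
print("sink pocket",rect(c,blue,(360,115,440,190),.022))
dark=(i.max(2)<105).astype(np.uint8)
print("tray",rect(c,dark,(140,85,463,228),.034))
P=onz(c,[(146,146),(458,90),(461,192),(180,241)],.034)[:,:2]; print(P.round(3),P.mean(0), ang(P[1]-P[0]),ang(P[2]-P[3]))
print("well",onz(c,[(291,143),(312,140),(318,195),(297,198)],.024).round(4))
h=onz(c,[(199,186),(232,186),(215,169),(215,203)],.03);print(h.round(4))
print("chip in hand",onz(c,[(264,232),(298,232)],.235-.03).round(4))
E
```

```text
board pocket (array([ 491.6, -256.7]), array([72.8, 92.8]), 'long axis deg from +x: 6.7')
sink pocket (array([ 592.5, -244.2]), array([51.1, 65.3]), 'long axis deg from +x: 5.8')
tray (array([ 491.8, -244.8]), array([150.3, 340.7]), 'long axis deg from +x: 176.8')
[[ 0.325 -0.221]
 [ 0.647 -0.183]
 [ 0.66  -0.289]
 [ 0.345 -0.329]] [ 0.49414303 -0.25533535] 6.700627139395007 7.159304730962202
well [[ 0.4765 -0.2279  0.024 ]
 [ 0.4989 -0.226   0.024 ]
 [ 0.5037 -0.2866  0.024 ]
 [ 0.4803 -0.2887  0.024 ]]
[[ 0.3742 -0.2674  0.03  ]
 [ 0.4102 -0.2695  0.03  ]
 [ 0.3939 -0.2499  0.03  ]
 [ 0.3894 -0.2875  0.03  ]]
chip in hand [[ 0.455  -0.2577  0.205 ]
 [ 0.4739 -0.2588  0.205 ]]
```

```bash
python3 -m pendant '[[0.008,0.014,0,0,0,0],[0.007,0.013,0,0,0,0],[0,0,0.03,0,0,-0.09],[0,0,0.04,0,0,-0.088],[0,0,0.05,0,0,0],[0,0,0.05,0,0,0],[0,0,0,0,0,0],[0,0,0,0,0,0]]' 1
```

```text
time_s: 10.95
tcp_pos: [0.4934, -0.2583, 0.026]
ee_rot: [[-0.118, 0.993, 0.003], [0.993, 0.118, -0.001], [-0.001, 0.003, -1.0]]
ft_force: [-0.5, -0.2, 0.3]
grip_width: 0.0133
gripper_force: 58.7
```

```bash
python3 -m pendant '[[0.003,-0.002,0.01,0,0,0],[0,0,0.004,0,0,0],[0,0,0,0,0,0],[0,0,0,0,0,0]]' 1; python3 -c "
from h import *
c,im=snap('wrist','w5'); cv2.imwrite('pics/w5c.png',cv2.resize(im[90:330,140:440,::-1],None,fx=2,fy=2))"
```

```text
time_s: 11.45
tcp_pos: [0.4893, -0.2556, 0.011]
ee_rot: [[-0.117, 0.993, 0.001], [0.993, 0.117, -0.0], [-0.0, 0.001, -1.0]]
ft_force: [0.7, 0.4, -1.0]
grip_width: 0.0133
gripper_force: 58.7
```

View pics/w5c.png

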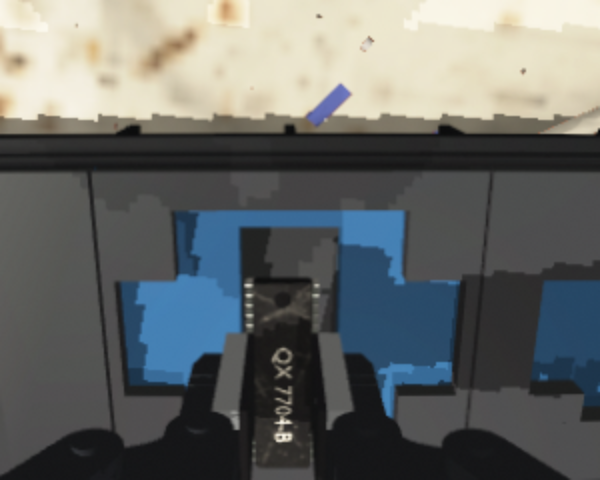

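The chip hangs over the well: chip sides at full-image x 264–299 (row 231), well sides 260–309 (row 204), yaw matches.

Run:
```python
from h import *
c,im=load("w5"); u=np.array([-.117,.993]);v=np.array([.993,.117])
def q(p,z):
    P=onz(c,p,z)[:,:2]; return np.c_[P@v,P@u].round(4)
print("well top edge (v,u)",q([(260,204),(309.5,204)],.024)); print("chip end",q([(264,231),(299,231)],.049)); print("pocket end",q([(228,195),(342,195)],.024),"notch",q([(202,264),(367,264)],.024))
print("tcp",manip.observe()["tcp_pos"][:2]@np.c_[v,u])
```

```text
well top edge (v,u) [[ 0.4449 -0.2831]
 [ 0.4713 -0.2831]]
chip end [[ 0.4482 -0.2889]
 [ 0.4645 -0.2889]]
pocket end [[ 0.428  -0.2781]
 [ 0.4885 -0.2781]] notch [[ 0.411  -0.3188]
 [ 0.5052 -0.3188]]
tcp [ 0.45597531 -0.31105292]
```

```bash
python3 -m pendant '[[0.001,0.002,0.01,0,0,0],[0,0,0.008,0,0,0],[0,0,0.005,0,0,0],[0,0,0,0,0,0],[0,0,0,0,0,0]]' 1; python3 -m pendant '[[0,0,0,0,0,0],[0,0,0,0,0,0],[0,0,0,0,0,0],[0,0,-0.02,0,0,0],[0,0,-0.05,0,0,0],[0,0,-0.05,0,0,0],[0,0,-0.04,0,0,0],[0,0,0,0,0,0]]' 0.2; python3 -c "
from h import *
c,im=snap('wrist','w6'); cv2.imwrite('pics/w6c.png',cv2.resize(im[60:330,120:460,::-1],None,fx=2,fy=2))"
```

```text
time_s: 12.12
tcp_pos: [0.4907, -0.2539, -0.0107]
ee_rot: [[-0.117, 0.993, -0.001], [0.993, 0.117, 0.001], [0.001, -0.0, -1.0]]
ft_force: [-3.1, 2.4, 14.9]
grip_width: 0.0134
gripper_force: 68.3
time_s: 13.12
tcp_pos: [0.4927, -0.2554, 0.1503]
ee_rot: [[-0.116, 0.993, 0.005], [0.993, 0.116, -0.003], [-0.004, 0.005, -1.0]]
ft_force: [0.1, 0.8, -0.9]
grip_width: 0.0337
gripper_force: 0.0
```

View pics/w6c.png

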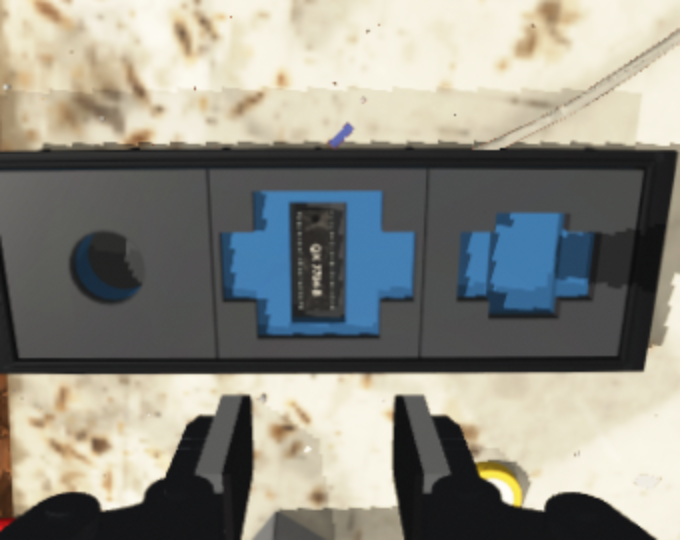

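Chip lies flat in the well. Next the large board (0.5145,0.2618), x axis at 10.5°.

```bash
python3 -m pendant '[[0.02,0.003,-0.04,0,0,0],[0.045,0.007,0,0,0,0],[0.05,0.008,0,0,0,0],[0.05,0.008,0,0,0,0],[0.05,0.008,0,0,0,0],[0.05,0.008,0,0,0,0],[0.05,0.008,0,0,0,0],[0.05,0.008,0,0,0,0],[0.05,0.008,0,0,0,0],[0.05,0.008,0,0,0,0],[0.035,0.006,0,0,0,0],[0.011,0.002,0.04,0,0,-0.066],[0,0,0.05,0,0,0],[0,0,0.04,0,0,0],[0,0,0.03,0,0,0],[0,0,0,0,0,0],[0,0,0,0,0,0]]' -0.55; python3 -c "
from h import *
c,im=snap('wrist','w7')"
```

```text
time_s: 15.3
tcp_pos: [0.5128, 0.2629, 0.0276]
ee_rot: [[-0.182, 0.983, -0.0], [0.983, 0.182, -0.0], [-0.0, -0.0, -1.0]]
ft_force: [0.7, 0.1, -0.4]
grip_width: 0.0663
gripper_force: 0.0
```

View pics/w7.png

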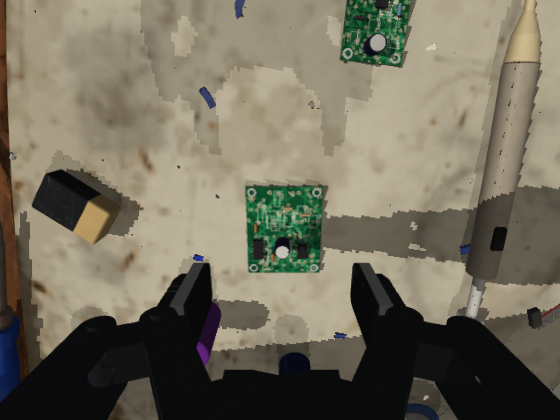

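Board in view centred (285,228), square to the gripper; purple capacitor peeks at (207,335), clear of the fingers.

Run:
```python
from h import *
c,im=load("w7"); i=im.astype(int)
g=((i[:,:,1]>i[:,:,0]+15)&(i[:,:,1]>i[:,:,2]+8)).astype(np.uint8)
print("board",rect(c,g,(235,175,335,280),.004))
```

```text
board (array([514.8, 261.7]), array([49.8, 61.6]), 'long axis deg from +x: 100.5')
```

```bash
python3 -m pendant '[[-0.001,0.002,0.03,0,0,0],[0,0,0.02,0,0,0],[0,0,0.01,0,0,0],[0,0,0.006,0,0,0],[0,0,0,0,0,0],[0,0,0,0,0,0]]' -0.55; python3 -m pendant '[[0,0,0,0,0,0],[0,0,0,0,0,0],[0,0,0,0,0,0],[0,0,0,0,0,0]]' 1
```

```text
time_s: 16.1
tcp_pos: [0.5155, 0.2626, -0.0376]
ee_rot: [[-0.182, 0.983, 0.001], [0.983, 0.182, 0.001], [0.001, 0.001, -1.0]]
ft_force: [0.5, -0.0, -0.2]
grip_width: 0.066
gripper_force: 0.0
time_s: 16.6
tcp_pos: [0.5153, 0.2625, -0.0369]
ee_rot: [[-0.182, 0.983, 0.001], [0.983, 0.182, 0.001], [0.0, 0.001, -1.0]]
ft_force: [-1.3, -0.4, 6.4]
grip_width: 0.0457
gripper_force: 60.1
```

```bash
python3 -m pendant '[[0,0,-0.02,0,0,0],[0,0,-0.045,0,0,0],[0,0,-0.055,0,0,0],[0,0,-0.055,0,0,0],[-0.02,-0.005,-0.045,0,0,0],[-0.04,-0.009,0,0,0,0],[-0.05,-0.012,0,0,0,0],[-0.05,-0.012,0,0,0,0],[-0.05,-0.012,0,0,0,0],[-0.05,-0.012,0,0,0,0],[-0.05,-0.012,0,0,0,0],[-0.05,-0.012,0,0,0,0],[-0.05,-0.012,0,0,0,0],[-0.05,-0.012,0,0,0,0],[-0.036,-0.006,0.02,0,0,0.065],[-0.01,-0.002,0.04,0,0,0],[0,0,0.04,0,0,0],[0,0,0.04,0,0,0],[0,0,0,0,0,0],[0,0,0,0,0,0]]' 1
```

```text
time_s: 19.1
tcp_pos: [0.4913, -0.2572, 0.043]
ee_rot: [[-0.118, 0.993, 0.002], [0.993, 0.118, -0.001], [-0.001, 0.002, -1.0]]
ft_force: [0.6, -0.2, -0.9]
grip_width: 0.0448
gripper_force: 61.4
```

```bash
python3 -m pendant '[[0,0,0.015,0,0,0],[0,0,0.015,0,0,0],[0,0,0,0,0,0],[0,0,0,0,0,0]]' 1; python3 -c "
from h import *
c,im=snap('wrist','w8'); cv2.imwrite('pics/w8c.png',cv2.resize(im[90:350,130:450,::-1],None,fx=2,fy=2))"
```

```text
time_s: 19.6
tcp_pos: [0.4903, -0.2567, 0.0115]
ee_rot: [[-0.118, 0.993, -0.0], [0.993, 0.118, 0.0], [0.0, -0.0, -1.0]]
ft_force: [1.2, -0.7, -0.2]
grip_width: 0.0451
gripper_force: 61.4
```

View pics/w8c.png

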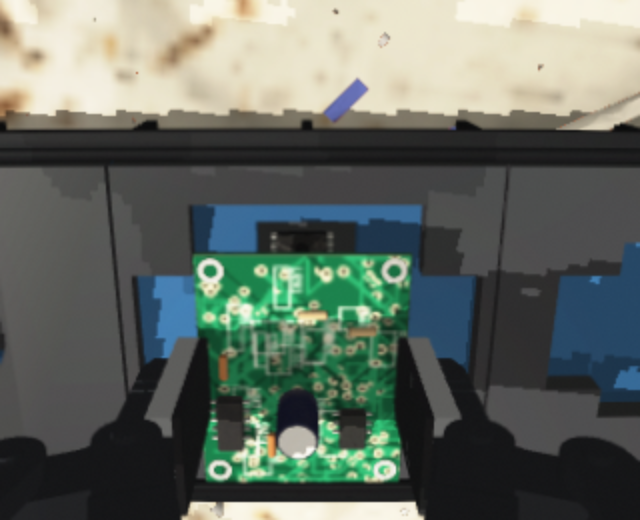

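Board square over the pocket: board far edge at full-image row 217, x 226–335; pocket far edge row 192, x 225–341.

Run:
```python
from h import *
c,im=load("w8"); u=np.array([-.118,.993]);v=np.array([.993,.118])
def q(p,z):
    P=onz(c,p,z)[:,:2]; return np.c_[P@v,P@u].round(4)
print("pocket top edge (v,u)",q([(225.5,192.5),(341.5,192.5)],.03)); print("board end",q([(226.5,217.5),(335.5,217.5)],.0525)); print("notch",q([(197,260),(367,260)],.03),"well",q([(260,201),(307,201)],.024))
```

```text
pocket top edge (v,u) [[ 0.4283 -0.2772]
 [ 0.4877 -0.2771]]
board end [[ 0.4321 -0.2831]
 [ 0.4814 -0.283 ]]
notch [[ 0.4105 -0.3154]
 [ 0.504  -0.3153]] well [[ 0.4455 -0.2834]
 [ 0.4706 -0.2834]]
```

```bash
python3 -m pendant '[[0.001,0.001,0.01,0,0,0],[0,0,0.008,0,0,0],[0,0,0.005,0,0,0],[0,0,0,0,0,0],[0,0,0,0,0,0]]' 1
```

```text
time_s: 20.27
tcp_pos: [0.4909, -0.2553, -0.01]
ee_rot: [[-0.118, 0.993, -0.0], [0.993, 0.118, 0.001], [0.001, -0.0, -1.0]]
ft_force: [-3.0, 2.5, 11.9]
grip_width: 0.0451
gripper_force: 68.3
```

```bash
python3 -m pendant '[[0,0,0,0,0,0],[0,0,0,0,0,0],[0,0,-0.005,0,0,0],[0,0,-0.02,0,0,0],[0,0,-0.05,0,0,0],[0,0,-0.05,0,0,0],[0,0,-0.04,0,0,0],[0,0,0,0,0,0]]' -0.45; python3 -c "
from h import *
c,im=snap('wrist','w9'); cv2.imwrite('pics/w9c.png',cv2.resize(im[60:330,120:460,::-1],None,fx=2,fy=2))"
```

```text
time_s: 21.28
tcp_pos: [0.4935, -0.2569, 0.1572]
ee_rot: [[-0.118, 0.993, 0.007], [0.993, 0.118, -0.004], [-0.004, 0.007, -1.0]]
ft_force: [-0.6, 0.7, -0.4]
grip_width: 0.0618
gripper_force: 0.0
```

View pics/w9c.png

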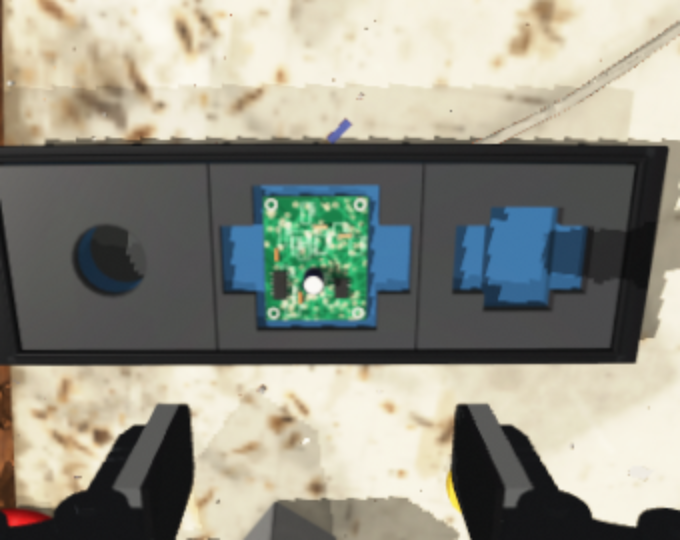

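Board sits flat and centred inside the pocket over the chip. My picture budget is spent, so from here I measure numerically. Next: the slim capacitor.

```bash
python3 -m pendant '[[0.03,0.006,0,0,0,0],[0.045,0.01,0,0,0,0],[0.05,0.011,0,0,0,0],[0.05,0.011,0,0,0,0],[0.05,0.011,0,0,0,0],[0.05,0.011,0,0,0,0],[0.045,0.01,0,0,0,0],[0.03,0.008,0,0,0,0],[0,0,0,0,0,0],[0,0,0,0,0,0]]' -0.3
python3 - <<'E'
from h import *
c,im=load("w9"); i=im.astype(int)
blue=((i[:,:,2]>i[:,:,0]+35)).astype(np.uint8)
print("sink pocket",rect(c,blue,(340,155,425,220),.022))
h=onz(c,np.array([(72,258),(147,258),(110,224),(110,297)])/2+[120,60],.03)[:,:2];print("hole",h.round(4),np.linalg.norm(h[1]-h[0]),np.linalg.norm(h[3]-h[2]),h.mean(0))
g=((i[:,:,1]>i[:,:,0]+15)&(i[:,:,1]>i[:,:,2]+8)).astype(np.uint8)
print("board",rect(c,g,(240,145,320,228),.028))
s=manip.observe(); print(s["tcp_pos"])
c,im=snap("wrist","w10"); i=im.astype(int)
# navy: blue dominant, dark
b=((i[:,:,2]>i[:,:,1]+12)&(i[:,:,2]>i[:,:,0]+12)&(i.max(2)<110)).astype(np.uint8)
n,l,st,ce=cv2.connectedComponentsWithStats(b)
for k in range(1,n):
    if st[k,4]>80: print(st[k],ce[k].round(0),onz(c,[ce[k]],.022)[0,:2].round(3))
print(proj(c,[(.547,.147,.044),(.547,.147,0)]))
E
```

```text
time_s: 22.58
tcp_pos: [0.5265, 0.0995, 0.1524]
ee_rot: [[-0.116, 0.993, -0.003], [0.993, 0.116, -0.002], [-0.001, -0.003, -1.0]]
ft_force: [0.4, -0.5, -0.3]
grip_width: 0.0556
gripper_force: 0.0
sink pocket (array([ 592.2, -244.8]), array([50.5, 65.7]), 'long axis deg from +x: 7.0')
hole [[ 0.373  -0.2694]
 [ 0.4097 -0.2652]
 [ 0.3913 -0.2504]
 [ 0.3921 -0.2872]] 0.03688803230515722 0.03682200951535293 [ 0.3915214  -0.26803109]
board (array([ 490.9, -256.6]), array([50.7, 61.3]), 'long axis deg from +x: 96.7')
[0.52647282 0.09949422 0.15239038]
[  62  113   26  103 1461] [ 77. 173.] [0.323 0.093]
[293 127  30  17 116] [303. 133.] [0.54  0.156]
[116 140  45  44 353] [142. 160.] [0.39  0.113]
[ 378  176   64   60 2709] [410. 206.] [0.656 0.099]
[537 369  23  17 182] [552. 379.] [ 0.901 -0.106]
[[310.93114214 146.53511566]
 [307.24426534 141.571438  ]]
```

Run:
```python
from h import *
c,im=load("w10")
for r in range(112,184,4): print(r,' '.join('%02x%02x%02x'%tuple(im[r,x]) for x in range(274,354,5)))
```

```text
112 c5bba3 bdb49c c4bca2 b9af97 bcb19b bfb59c bdb29a bab198 d4caad d7ceb2 dcd1b6 dcd2b9 ddd3b9 dcd1b6 dcd1b7 dcd0b6
116 bfb59c beb59e b0a58e cdc4aa b7af96 bcb199 beb29b bfb49c bab098 d5c9af d9cfb2 ddd3b9 ddd3b7 dad1b6 d9d0b6 ddd2b8
120 baad95 beb49c 9f937c beb59c ada28c b8b097 bab099 b9b098 ada289 d1c6ab d7cdb2 d7cdb2 d8ceb2 d9d0b6 d9d0b6 ddd3b7
124 b2a68e bdb39b 9d927b baae95 a0967f b0a68f b4ac93 b7ad95 b3a890 d6cbb0 d5cbb0 d5c8af d0c6ac d4caaf dcd1b6 ddd3b9
128 c5bca2 bbb09a aea48d b5ab93 9d927d 4b4b51 1b1d2c 151729 595448 7c7563 7c7563 7a7261 776f5d 78705f 807867 ded3b8
132 cbc2a9 c2b79f b3ab92 b7ad95 6f6a65 1c203f e2e0d8 e7e4db b3afad 756f5f 7b7462 776f5c 77705e 77705e 7c7564 817867
136 c3b89f c5b99f a89c83 b3a991 171d40 dfdbd1 e7e4d9 e6e3d7 e5e1d6 666573 7b7462 79715f 78705d 79705e 7b7563 7e7665
140 d0c6ab cfc5ab bcaf97 b9ae96 282c4c e7e4da e7e3da e6e3d8 e6e3d8 e4e2d7 77705e 756d5c 756d5c 78705e 797261 7b7563
144 d5ccb0 d5cab0 c3b69d c9bfa5 525673 e7e4da e7e4dc e7e4db e6e3d9 e5e2d8 7a7161 6d6655 77705e 7a7161 7a7261 7a7161
148 ccc0a5 d4c9ae c8bea2 d0c7ac bab099 e7e4db e7e3da e7e
[... 287 characters left out ...]
ceb2
160 d7cdb2 d8ceb2 d2c8ad cfc5a9 cfc2a8 c5b89c c2b59a c5bba0 c6baa2 c1b69d bdb59c cbc1a7 d1c9ae d4c9af d7cdb2 d9ceb4
164 cebd9c c8b491 b9a37e cfc3a7 ccbfa3 c7ba9e c8bba0 cec4a8 cec2a8 cbc0a7 beb59d c1b89e c9bfa5 d1c8ad d5caaf b5ac93
168 6a5239 513d28 756043 9b9179 9f957a 9a9178 897f6b 7a7160 988f7b 756d5c 6e6757 6b6656 6b6656 746e5d 777261 7a7262
172 6f5e48 766853 756a57 7a7360 756c5c 746d5b 7b7562 7b7362 7a7261 766f5e 756d5c 706a5b 6e6757 6d6656 76705f 767060
176 7b7362 766f5d 797260 7b7261 7b7261 7b7362 7c7563 797161 7a7361 7c7563 797261 746c5d 6d6657 696354 6f6a5a 756c5d
180 797261 7a7261 7b7463 7b7463 7c7663 7d7665 7c7664 78715e 7d7664 7c7564 7b7262 756f5e 746d5d 6d6657 696354 6c6557
```

Run:
```python
from h import *
c,im=load("w10")
m=np.zeros(im.shape[:2],np.uint8); m[120:165,285:330]=(im[120:165,285:330,2]>200)
q=max(cv2.findContours(m,0,1)[0],key=cv2.contourArea); P=onz(c,q.reshape(-1,2).astype(float),.044)[:,:2]*1000
(x,y),r=cv2.minEnclosingCircle(P.astype(np.float32)); print(x,y,r)
p=manip.observe()["tcp_pos"]; u=np.array([-.117,.993]);v=np.array([.993,.117]); d=np.array([x,y])/1000-p[:2]; print("u",d@u,"v",d@v)
```

```text
544.2450561523438 149.5190887451172 10.428632736206055
u 0.04814203759815717 v 0.02330825921886613
```

```bash
python3 -m pendant '[[0.02,0.01,0,0,0,0],[0.02,0.009,0.02,0,0,0],[0.01,0.0045,0.03,0,0,0],[0,0,0.04,0,0,0],[0,0,0.035,0,0,0],[0,0,0.015,0,0,0],[0,0,0,0,0,0],[0,0,0,0,0,0]]' -0.3
```

```text
time_s: 23.62
tcp_pos: [0.5462, 0.154, 0.0149]
ee_rot: [[-0.118, 0.993, 0.003], [0.993, 0.118, 0.001], [0.001, 0.003, -1.0]]
ft_force: [-1.2, -0.1, 1.1]
grip_width: 0.0555
gripper_force: 0.0
```

```bash
python3 -m pendant '[[-0.003,-0.001,0.014,0,0,0],[0,0,0.01,0,0,0],[0,0,0,0,0,0],[0,0,0,0,0,0]]' -0.3; python3 -m pendant '[[0,0,0,0,0,0],[0,0,0,0,0,0],[0,0,0,0,0,0],[0,0,0,0,0,0],[0,0,0,0,0,0]]' 1; python3 -m pendant '[[0,0,-0.01,0,0,0],[0,0,-0.03,0,0,0],[0,0,0,0,0,0]]' 1
```

```text
time_s: 24.12
tcp_pos: [0.5443, 0.1505, -0.0104]
ee_rot: [[-0.118, 0.993, -0.0], [0.993, 0.118, 0.0], [0.0, -0.0, -1.0]]
ft_force: [-0.6, 0.3, -0.2]
grip_width: 0.0558
gripper_force: 0.0
time_s: 24.75
tcp_pos: [0.5446, 0.1506, -0.0099]
ee_rot: [[-0.118, 0.993, 0.001], [0.993, 0.118, 0.0], [0.0, 0.001, -1.0]]
ft_force: [-0.5, -0.5, 5.9]
grip_width: 0.0225
gripper_force: 58.8
time_s: 25.12
tcp_pos: [0.546, 0.1509, 0.0316]
ee_rot: [[-0.118, 0.993, 0.005], [0.993, 0.118, 0.001], [0.001, 0.005, -1.0]]
ft_force: [1.1, -0.1, -1.2]
grip_width: 0.0227
gripper_force: 58.8
```

```bash
python3 -m pendant '[[0,0,-0.05,0,0,0],[-0.01,-0.006,-0.05,0,0,0],[-0.04,-0.02,0,0,0,0],[-0.045,-0.023,0,0,0,0],[-0.045,-0.023,0,0,0,0],[-0.045,-0.023,0,0,0,0],[-0.045,-0.023,0,0,0,0],[-0.045,-0.023,0,0,0,0],[-0.045,-0.023,0,0,0,0],[-0.045,-0.022,0,0,0,0],[-0.027,-0.0135,0,0,0,0],[-0.005,-0.0025,0.02,0,0,0],[0,0,0.035,0,0,0],[0,0,0,0,0,0],[0,0,0,0,0,0]]' 1
python3 - <<'E'
from h import *
s=manip.observe(); c,im=snap("wrist","w11"); p=np.array(s["tcp_pos"])
print("tcp px",proj(c,[p+[0,0,.037+.016]]),"hole px",proj(c,[(.3925,-.268,.03)]))
for r in range(150,330,6): print(r,' '.join('%02x'%max(im[r,x]) for x in range(180,380,5)))
E
```

```text
time_s: 27.0
tcp_pos: [0.3907, -0.2676, 0.075]
ee_rot: [[-0.118, 0.993, 0.0], [0.993, 0.118, -0.0], [-0.0, 0.0, -1.0]]
ft_force: [-0.1, 0.1, -0.1]
grip_width: 0.0225
gripper_force: 59.0
tcp px [[280.77317152 289.6102898 ]] hole px [[283.29290211 219.17733624]]
150 a8 b4 2c 2a 3a 1f 1d 1b 1c 1c 1c 1d 1c 1d 1a 1a 1a 1a 1a 1b 19 18 1b 1b 1c 1c 1b 1a 1a 1b 1a 19 1a 19 1a 19 1a 18 19 18
156 a8 b1 2c 2a 28 30 12 2e 2e 2e 2e 2f 2f 2e 30 2c 2c 2d 2b 2c 2d 2c 30 30 30 30 2f 2f 2e 2f 2e 2e 2d 2d 2d 2b 2b 2c 2c 2b
162 af b7 2c 28 27 3a 16 56 56 53 55 55 53 53 53 46 46 46 45 45 46 45 52 52 51 50 51 50 51 50 50 50 50 50 4f 32 4f 50 4f 4f
168 ae b5 26 29 26 34 0d 56 55 54 54 54 53 53 52 47 44 45 45 45 44 45 51 50 50 50 50 50 50 50 50 50 51 50 4f 26 4f 4f 4f 4f
174 b3 b3 58 29 26 2d 0c 56 55 54 55 53 53 52 52 51 45 45 45 45 45 44 50 50 50 50 51 52 52 50 50 50 50 51 4f 37 50 4f 4e 4f
180 b1 b1 9a 2a 26 28 0d 55 55 54 53 53 53 52 52 52 51 47 45 44 50 4f 51 52 52 52 52 52 51 52 51 52 50 4f 50 3c 4f 4e 4f 4e
186 af ae 92 29 27 23 0f 54 53 54 53 53 52 51 51 51 4f 50 4f 52 52 51 51 52 52 51 52 51 52 52 5
[... 2180 characters left out ...]
5d 12 1e b7 b9 ba ba bc bb bc bb bb 79 12 2c 5c 5c 18 18 17 d0 f2 f1 7b f9 f8 f9
300 b7 63 5e 5a cd de e3 18 17 18 16 17 17 95 1e 18 bb b9 ba bb bb bc bc bd bc 32 13 26 46 17 17 17 16 17 ab e6 f5 f8 f7 e6
306 17 96 50 53 dc ed 17 17 19 1f 1c 17 17 17 1f 12 57 ba bd bb bb bd bd bd 5c a9 11 18 17 18 16 19 27 18 16 df ea e8 d2 f1
312 17 17 59 37 48 17 18 18 17 16 18 16 17 17 20 1a dc e3 4c af bc b7 82 da e8 ec 12 17 18 17 17 17 16 18 17 17 16 80 96 24
318 16 19 17 16 17 17 17 17 17 16 18 17 16 17 21 6f ea f0 e9 f3 f3 e8 e9 e9 e8 e2 12 15 17 16 17 17 17 18 18 16 17 17 17 16
324 1d 1a 17 18 16 17 17 16 17 17 16 18 16 16 20 6c c5 f3 f1 f8 f6 f2 ef ea e3 eb 15 16 16 17 17 16 17 18 16 16 16 17 16 17
```

Run:
```python
from h import *
c,im=load("w11"); u=np.array([-.118,.993]);v=np.array([.993,.118])
m=np.zeros(im.shape[:2],np.uint8); m[265:312,255:308]=(im[265:312,255:308].max(2)>140)&(im[265:312,255:308].max(2)<200)
q=max(cv2.findContours(m,0,1)[0],key=cv2.contourArea).reshape(-1,2).astype(float)
P=onz(c,q,.129)[:,:2]*1000;(x,y),r=cv2.minEnclosingCircle(P.astype(np.float32)); C=np.array([x,y])/1000;print("cap",C,r)
H=onz(c,[(258,219),(306,219)],.03)[:,:2]; T=onz(c,[(281,196.5)],.03)[0,:2]
print("hole v",H@v,"u top",T@u, "expected",np.array([.3925,-.268])@v,np.array([.3925,-.268])@u,"cap",C@v,C@u,"tcp",np.array([.3907,-.2676])@v,np.array([.3907,-.2676])@u)
```

```text
cap [ 0.39076669 -0.26847122] 10.828238487243652
hole v [0.33963083 0.37473442] u top -0.2952873667792727 expected 0.3581285 -0.312439 cap 0.356351722076416 -0.31270239315795895 tcp 0.3563883 -0.3118294
```

```bash
python3 -m pendant '[[0,0.001,0.03,0,0,0],[0,0,0.02,0,0,0],[0,0,0.015,0,0,0],[0,0,0.008,0,0,0],[0,0,0.005,0,0,0],[0,0,0,0,0,0],[0,0,0,0,0,0]]' 1
```

```text
time_s: 27.92
tcp_pos: [0.3921, -0.2678, -0.001]
ee_rot: [[-0.118, 0.993, 0.002], [0.993, 0.118, -0.001], [-0.001, 0.002, -1.0]]
ft_force: [-3.0, 2.1, 13.9]
grip_width: 0.0224
gripper_force: 60.6
```

Contact at floor height. Release, rise, and check; then head over to the heat sink.

```bash
python3 -m pendant '[[0,0,0,0,0,0],[0,0,0,0,0,0],[0,0,0,0,0,0],[0,0,-0.02,0,0,0],[0,0,-0.05,0,0,0],[0,0,-0.05,0,0,0],[0,0,-0.04,0,0,0],[0,0,0,0,0,0],[0,0,0,0,0,0]]' -0.1
python3 - <<'E'
from h import *
c,im=snap("wrist","w12"); print(proj(c,[(.392,-.268,.05),(.392,-.268,.03)]))
a,b=map(int,proj(c,[(.392,-.268,.05)])[0])
m=np.zeros(im.shape[:2],np.uint8); s=np.s_[b-30:b+30,a-35:a+35]; m[s]=im[s][...,2]>140
q=max(cv2.findContours(m,0,1)[0],key=cv2.contourArea).reshape(-1,2).astype(float)
for z in(.05,.06): 
    P=onz(c,q,z)[:,:2]*1000; print(z,cv2.minEnclosingCircle(P.astype(np.float32)))
E
```

```text
time_s: 29.05
tcp_pos: [0.3907, -0.267, 0.1559]
ee_rot: [[-0.118, 0.993, -0.001], [0.993, 0.118, 0.001], [0.001, -0.001, -1.0]]
ft_force: [-0.4, 0.8, 0.2]
grip_width: 0.0472
gripper_force: 0.0
[[282.42102977 198.0692682 ]
 [282.37683621 192.64624166]]
0.05 ((391.9866638183594, -269.5390930175781), 11.486249923706055)
0.06 ((391.64056396484375, -266.7860412597656), 11.084776878356934)
```

```bash
python3 -m pendant '[[0.02,0.017,0,0,0,0],[0.036,0.031,0,0,0,0],[0.036,0.031,0,0,0,0],[0.036,0.031,0,0,0,0],[0.036,0.031,0,0,0,0],[0.036,0.031,0,0,0,0],[0.017,0.014,0,0,0,0],[0,0,0,0,0,0],[0,0,0,0,0,0]]' -0.1
python3 - <<'E'
from h import *
c,im=snap("wrist","w13"); print(proj(c,[(.567,.0115,.02),(.567,.0115,.0),(.567,.032,.02)]))
i=im.astype(int)
a,b=map(int,proj(c,[(.567,.0115,.02)])[0])
for r in range(b-56,b+52,4): print(r,' '.join('%02x'%max(im[r,x]) for x in range(a-60,a+60,4)))
for t in (45,60,75): print(t,rect(c,(i.max(2)<t).astype(np.uint8),(a-45,b-50,a+45,b+50),.02))
E
```

```text
time_s: 30.22
tcp_pos: [0.5491, -0.0327, 0.156]
ee_rot: [[-0.115, 0.993, -0.002], [0.993, 0.115, -0.002], [-0.001, -0.003, -1.0]]
ft_force: [-0.8, -0.7, -0.2]
grip_width: 0.047
gripper_force: 0.0
[[305.19078575 146.30135844]
 [303.8604901  144.08708658]
 [308.13410985 124.53795674]]
90 75 7a 80 7f 80 82 83 81 7f 7f 7b 7b 7a 7f 7b 7c 7a 7b 7a 7c 79 79 72 78 7c 80 82 76 36 16
94 7b 7d 80 81 81 82 82 81 80 7c 7f 7a 6c 78 7c 7e 7a 7a 7a 79 77 77 79 7a 75 6e 80 7e 81 7d
98 7c 7b 7f 81 81 82 82 81 80 7b 7d 7c 79 80 80 80 7f 7c 7a 7b 74 75 7c 80 80 7e 7f 79 80 81
102 78 7a 7d 80 7c 7a 7a 7b 80 7a 80 81 83 82 81 81 7f 80 7d 6b 71 75 7c 7f 80 80 7d 75 80 82
106 76 7a 7c 7d 7a 77 7a 81 81 81 80 82 80 7f 80 80 7c 7d 7a 85 70 73 7c 7f 7d 80 7b 7b 80 83
110 74 75 77 79 7a 7b 77 7f 80 7f 81 80 5f 5d 5b 5e 5a 5a 70 70 73 79 79 68 62 7d 80 80 82 81
114 78 76 74 70 79 82 7f 7f 80 80 80 7e 5b 5a 5a 59 58 55 6a 6e 75 7a 79 79 7e 81 80 81 80 80
118 7f 72 72 78 81 83 82 80 7f 80 7f 7b 5c 5b 59 54 52 54 52 6e 70 70 7b 7d 81 81 83 83 83 82
122 72 6f 7a 7f 81 83 81 7e 80 80 7e 69 5c 53 54 52 51 51 51 6b 70 
[... 1255 characters left out ...]
 d2 dd d8 cd c6 c4 c8 c8 c7 ca d6 d9 ce d9 de df d9 d5 cc c9 ca d1 d0 d5 d0 d5 df ba ad
182 d0 d2 d8 d6 c6 c2 c3 c2 c1 c9 c5 9e 9c ac ca de e1 dd d8 d0 c7 c5 ca d0 d8 dd dd e1 ba b3
186 d2 d2 d4 ca c3 c3 c1 bd c2 c6 c0 b8 d0 dc de df de dd de dc d6 c8 c4 ce d6 dd dd e0 be b0
190 dc ce c9 c3 c1 c4 c0 be c9 d2 90 dc de e0 e0 df dc dc de dc da cc c5 c9 be d9 de de de a7
194 e0 d4 c7 c1 bf cb ca c4 cd d5 d5 e0 e2 e1 dd da db de b9 dd cb d4 cd c0 cc d5 dd e0 e1 9f
45 (array([566. ,  11.4]), array([24.2, 40.8]), 'long axis deg from +x: 89.9')
60 (array([565.9,  11.4]), array([25.2, 41.4]), 'long axis deg from +x: 88.9')
75 (array([565. ,  11.7]), array([27.5, 42.1]), 'long axis deg from +x: 87.9')
```

```bash
python3 -m pendant '[[0.021,0.011,0,0,0,0],[0.021,0.011,0,0,0,0.067],[0,0,0.03,0,0,0.066],[0,0,0.045,0,0,0],[0,0,0.045,0,0,0],[0,0,0.03,0,0,0],[0,0,0,0,0,0],[0,0,0,0,0,0]]' -0.1
```

```text
time_s: 31.28
tcp_pos: [0.5683, 0.013, 0.0079]
ee_rot: [[0.017, 1.0, 0.002], [1.0, -0.017, -0.0], [-0.0, 0.002, -1.0]]
ft_force: [-0.4, -0.4, -0.8]
grip_width: 0.0467
gripper_force: 0.0
```

```bash
python3 -m pendant '[[0,-0.002,0.015,0,0,0],[0,0,0.015,0,0,0],[0,0,0.006,0,0,0],[0,0,0,0,0,0],[0,0,0,0,0,0]]' -0.1; python3 -m pendant '[[0,0,0,0,0,0],[0,0,0,0,0,0],[0,0,0,0,0,0],[0,0,0,0,0,0],[0,0,0,0,0,0]]' 1
```

```text
time_s: 31.9
tcp_pos: [0.5657, 0.0143, -0.0293]
ee_rot: [[0.015, 1.0, 0.0], [1.0, -0.015, 0.0], [0.0, 0.0, -1.0]]
ft_force: [-0.2, -0.3, 0.4]
grip_width: 0.0469
gripper_force: 0.0
time_s: 32.52
tcp_pos: [0.566, 0.0143, -0.0287]
ee_rot: [[0.015, 1.0, 0.001], [1.0, -0.015, 0.0], [0.0, 0.001, -1.0]]
ft_force: [-1.0, -0.5, 5.4]
grip_width: 0.0225
gripper_force: 59.2
```

```bash
python3 -m pendant '[[0,0,-0.02,0,0,0],[0,0,-0.05,0,0,0],[0,0,-0.05,0,0,0],[-0.02,0.002,-0.02,0,0,0],[-0.045,0.005,0,0,0,0],[-0.05,0.006,0,0,0,0],[-0.05,0.006,0,0,0,0],[-0.05,0.006,0,0,0,0],[-0.03,0.003,0,0,0,-0.067],[-0.01,0,0.02,0,0,-0.067],[0,0,0.04,0,0,0],[0,0,0,0,0,0],[0,0,0,0,0,0]]' 1
python3 - <<'E'
from h import *
s=manip.observe(); c,im=snap("wrist","w14"); p=np.array(s["tcp_pos"]);u=np.array([-.118,.993]);v=np.array([.993,.118]); print(p[:2]@v,p[:2]@u)
i=im.astype(int); blue=((i[:,:,2]>i[:,:,0]+30)).astype(np.uint8)
print("pocket px",proj(c,[(.591,-.245,.03)]),"sink px",proj(c,[np.r_[p[:2]-.003*u,p[2]+.0487]]))
for r in range(170,300,4): print(r,''.join('#' if blue[r,x] else ('.' if im[r,x].max()<50 else ('+' if im[r,x].max()<110 else ' ')) for x in range(215,355,2)))
E
```

```text
time_s: 34.15
tcp_pos: [0.5909, -0.241, 0.0514]
ee_rot: [[-0.119, 0.993, 0.001], [0.993, 0.119, -0.0], [-0.0, 0.001, -1.0]]
ft_force: [-0.2, 0.6, -0.1]
grip_width: 0.0231
gripper_force: 59.0
0.5583752375051039 -0.3090406212821937
pocket px [[280.19617955 235.554788  ]] sink px [[280.79883297 290.40178081]]
170 ++++++++++++++++++++++++++++++++++++++++++++++++++++++++++++++++++++++
174 ++++++++++++++++++++++++++++++++++++++++++++++++++++++++++++++++++++++
178 ++++++++++++++++++++++++++++++++++++++++++++++++++++++++++++++++++++++
182 ++++++++++++++++++++++++++++++++++++++++++++++++++++++++++++++++++++++
186 ++++++++++++++++++++++++++++++++++++++++++++++++++++++++++++++++++++++
190 ++++++++++++++++++++++++++++++++++++++++++++++++++++++++++++++++++++++
194 ++++++++++++++++++++++++++++++++++++++++++++++++++++++++++++++++++++++
198 ++++++++++++++++++++##########################++++++++++++++++++++++++
202 +++++++++++++++++++.##########################++++++++++++++++++++++++
206 +++++++++++++++++++.##########################+++++++++++++++.......++
210 +++++++++++++++++++###################
[... 982 characters left out ...]
.+.++++++................
266 +++++++++++++++++++.............................+++++++++++++++++++++.
270 +++++++.....++++++...............................++++++.....+++++++++.
274 +++++.......++++++...............................++++++.......+++++++.
278 +++++......+++++++...............................+++++++......+++++++.
282 ++++.......++++++.................................++++++.......++++++.
286 +++.......+++++++.................................+++++++.......+++++.
290 +++.......+++++++.................................+++++++.......++++..
294 ++.......+++++++...................................+++++++.......+++..
298 ............++  ...................................+++................
```

Run:
```python
from h import *
c,im=load("w14"); u=np.array([-.119,.993]);v=np.array([.993,.119])
def q(p,z):
    P=onz(c,p,z)[:,:2]; return np.c_[P@v,P@u].round(4)
print("pocket",q([(254.5,197),(306,197)],.03),"notch",q([(230.5,213),(330.5,213)],.03)); print("sink end",q([(257,237),(306,237)],.080))
p=manip.observe()["tcp_pos"][:2]; print("tcp",p@v,p@u)
```

```text
pocket [[ 0.5412 -0.2871]
 [ 0.5742 -0.2871]] notch [[ 0.5253 -0.2979]
 [ 0.5905 -0.2978]]
sink end [[ 0.5462 -0.2943]
 [ 0.5707 -0.2943]]
tcp 0.5586831960805049 -0.30988355545523755
```

```bash
python3 -m pendant '[[0.001,-0.001,0.025,0,0,0],[0,0,0.02,0,0,0],[0,0,0.01,0,0,0],[0,0,0.007,0,0,0],[0,0,0,0,0,0],[0,0,0,0,0,0]]' 1
```

```text
time_s: 34.95
tcp_pos: [0.5903, -0.2405, -0.0097]
ee_rot: [[-0.119, 0.993, 0.002], [0.993, 0.119, -0.001], [-0.001, 0.002, -1.0]]
ft_force: [-1.5, 0.6, 5.4]
grip_width: 0.0228
gripper_force: 59.6
```

```bash
python3 -m pendant '[[0,0,0,0,0,0],[0,0,0,0,0,0],[0,0,0,0,0,0],[0,0,-0.02,0,0,0],[0,0,-0.05,0,0,0],[0,0,-0.05,0,0,0],[0,0,-0.05,0,0,0],[0,0,0,0,0,0],[0,0,0,0,0,0]]' 0.1
python3 - <<'E'
from h import *
c,im=snap("wrist","w15"); i=im.astype(int)
print("sink px",proj(c,[(.591,-.245,.036)]))
a,b=map(int,proj(c,[(.591,-.245,.036)])[0])
d=(i.max(2)<42).astype(np.uint8)
blue=((i[:,:,2]>i[:,:,0]+30)).astype(np.uint8)
for r in range(b-40,b+44,3): print(r,''.join('#' if blue[r,x] else ('.' if im[r,x].max()<45 else ('+' if im[r,x].max()<110 else ' ')) for x in range(a-120,a+60,2)))
for z in (.036,): print(rect(c,d,(a-20,b-35,a+20,b+35),z))
g=((i[:,:,1]>i[:,:,0]+15)&(i[:,:,1]>i[:,:,2]+8)).astype(np.uint8)
pb=proj(c,[(.491,-.2567,.028)])[0].astype(int); print("board",rect(c,g,(max(pb[0]-55,0),pb[1]-50,pb[0]+50,pb[1]+50),.028))
E
```

```text
time_s: 36.08
tcp_pos: [0.5888, -0.2401, 0.1592]
ee_rot: [[-0.119, 0.993, 0.0], [0.993, 0.119, -0.0], [-0.0, 0.0, -1.0]]
ft_force: [0.2, 0.2, -0.5]
grip_width: 0.0386
gripper_force: 0.0
sink px [[282.63033552 197.18526553]]
157 +++++++++++++++++++++++++++++++++++++++++++++++++++++++++++++++++++++++++++++++++++++++...
160 ########################+++++++++++++++++++++++++++++++++++++++++++++++++++++++++++++++...
163 #######+################+++++++++++++++++++++++++++++++++++++++++++++++++++++++++++++++...
166 ### ######### #  #   +##+++++++++++++++++++++++++++++++++++++++++++++++++++++++++++++++...
169 ###     ##    ##     +##+++++++++++++++++++++++++++++++++############++++++++++++++++++...
172 #  ## #  #######  ## ###++++++++++.+++++++++++++++++##+..####...+####+++++++++++++++++....
175   ######## ###### ###+##++++++++++++++++++++++++++++##.............###++++++++++++++++....
178        #   ++     #  ###########+++++++++++++++#######+............####+#####+++++++++....
181  #  ##     #        #############+++++++++++##########+......+++..+###########++++++++....
184 ### # # # #  #   
[... 1245 characters left out ...]
++++++++++++++++++++++++++++++++++++++++++++++++++++++++++.....
226 ##########################+++++++++++++++++++++++++++++++++++++++++++++++++++++++++++.....
229 ..........................+++++++++++++++++++++++++++++++++++++++++++++++++++++++++++.....
232 +++++++++++++++++++++++++++++++++++++++++++++++++++++++++++++++++++++++++++++++++++++.....
235 +++++++++++++++++++++++++++++++++++++++++++++++++++++++++++++++++++++++++++++++++++++.....
238 +++++++++++++++++++++++++++++++++++++++++++++++++++++++++++++++++++++++++++++++++++++.....
(array([ 590.3, -244.4]), array([33.5, 47.9]), 'long axis deg from +x: 96.9')
board (array([ 490.3, -256.7]), array([50.6, 61.7]), 'long axis deg from +x: 96.8')
```

Heat sink sits centred in its pocket with the floor visible all round; board unchanged. Last check of look-alikes by differencing the scene pictures, then hand in.

Run:
```python
from h import *
_,a=load("scene0"); c,b=snap("scene","s9")
d=np.abs(a.astype(int)-b).max(2)
for n,(x,y) in dict(small=(153,294),thick=(311,247),battery=(272,289),purple=(262,250),chipold=(207,314)).items(): print(n,(d[y-14:y+15,x-14:x+15]>40).sum())
print(proj(c,[(.392,-.268,.05),(.392,-.268,.03)]))
finish_job()
```

```text
small 0
thick 96
battery 0
purple 44
chipold 270
[[400.27587746 180.41981181]
 [399.55377547 187.55758183]]
the job is handed in; nothing more can be done
```

The repair kit is packed in the order asked and the job is handed in at about 36 s of the 106 s allowed. The chip is in its well, the large board is over it, the slim capacitor is in the round hole and the heat sink is in its pocket, fins up. A before/after picture difference showed no change at the small board or battery. It showed small changes at the thick capacitor (96 pixels) and the purple one (44). I think those are shadows, since the gripper never went near the thick one, but I handed in without confirming that.

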